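Uncap the left-hand gas outlet

TASK

Of the two capped bench gas outlets, open the one whose hexagonal cap carries the engraved clockwise arrow and notched corners: that cap has a left-hand thread, so undo it by turning it clockwise seen from above, a bit at a time, without forcing it, until it comes free. Then lift it off and set it down (do not drop it) on the black parts mat, top up, well inside the mat's rim, and let go. Leave the plain cap on the other outlet, and do not disturb the things around.

Things in the scene. Friction and masses are not known exactly. Their poses are not given: they have to be found in the camera images.
- notched_cap_centre (a point): Notched cap: loose aluminium hexagon, 38 mm across flats, 44 across corners, 27 high, 0.07 to 0.14 kg; closed top with a black engraved arrow curving clockwise, a black notch on each corner. Point at its centre: underside 13.5 mm below, top 13.5 mm above. z is its axis (up); its flats face its own x axis and every 60 degrees from it. Starts screwed on the left-hand outlet.
- left_hand_spout (a point): Centre of the top of the left-hand outlet's threaded spout (inside the cap). Left-hand: clockwise from above (yaw falling) raises the cap 3.8 mm per rad, after up to 0.6 rad of slack; it has 2 mm of up-down play and stays put when let go. It is free after 2.4 to 3.6 rad, felt by a gentle pull: still in the thread it blocks within 3 mm. A free cap clears the spout after 20 mm more.
- plain_cap_centre (a point): Centre of the plain cap on the other outlet: same size and metal, but smooth top and corners. It has an ordinary right-hand thread and must stay on.
- left_hand_outlet: Fixed steel gas outlet with the notched cap: round foot 68 mm across, 8 high; column 34 mm across to a height of 40 mm, then the threaded spout, 28 mm across, to 79 mm. Origin at the centre of the foot's underside on the worktop, z up, the cap's axis. Seated, the cap's underside is 58 mm up, its centre 71.5 mm; fingers may reach 15 mm below its underside.
- right_hand_outlet: Fixed steel gas outlet that carries the plain cap: same shape as the other. (Behind both, a wall shelf overhangs the worktop: its front edge is at x = 0.61 m, its underside 0.52 m above the worktop; mind the wrist when swinging across.)
- parts_mat: Fixed black rubber parts mat, 130 x 110 mm (x, y), 3 mm thick, with a rim 4 mm wide and 5 mm high round it. Origin at the centre of its underside, on the worktop; a cap set down on it has its centre 16.5 mm above the origin.
- film_box: Bystander: small cardboard box, 40 x 55 x 32 mm; origin at its underside's centre.
- notepad: Bystander: yellow sticky-note block, 76 x 76 x 18 mm; origin at its underside's centre.
- vial: Bystander: white vial with white ribbed screw top, 26 mm across, 84 mm tall, standing; origin at its underside's centre.
There are look-alikes about, which are no part of the job. What is shaped like the part that bears plain_cap_centre but red or yellow is not meant.

How it is judged:
By the outcome, as a careful person would: the job done as asked, in the order asked, and still so for the second after the job is handed in, with the robot touching nothing.
It also fails if it takes over 62 s, if anything falls off the work surface, if the arm or the gripper's body presses on something with over 40 N, if the wrist force passes 120 N, or if a joint passes its speed limit or range.

ROBOT

A 6-joint arm with a two-finger parallel gripper is mounted at the origin on a cart in front of the work surface, level with it; the furniture and walls round the work are solid. World frame = base frame: x ahead of the robot, y to its left, z up, the work surface at z = 0. Lengths are in mm, angles in degrees, forces in N, time in s.
With the tool pointing down it reaches from about 325 to 900 mm from the base axis. Payload 3.5 kg.
Tool frame: the origin (TCP) lies midway between the tips of the shut fingers; the grasp point (between the pads) lies 19 mm behind it; z points along the fingers, y is the line along which they close (so a half turn about z gives the same grasp; the last joint's range is limited). The gripper opens to 85 mm and grips with 20 to 120 N. Pads are 22 mm wide; open, the fingers measure 114 mm over their backs; the gripper's body (76 mm by 85 mm) begins 54 mm behind the grasp point. The pads swing forward as they close: fully open they stand 13 mm farther back than shut.
Start: joints at [-80.523, 15.837, -1.513, 72.651, 0, 84.076], TCP at [165.972, -602.557, 231.313] pointing down, gripper open.
Joint ranges: [-178.77, 178.77], [-48.84, 107.48], [-61.69, 71.31], [-111.58, 123.2], [-90, 87.43], [-180, 180]. Speed limits (degrees/s): [147.25, 147.25, 180, 180, 180, 180].

INTERFACE

Orientations are given as a 3x3 rotation matrix whose columns are the frame's x, y, z axes.
In Python, from workcell import sensors, imaging, workorder gives the robot as it stands. The module is installed in compiled form; this text tells all that it offers.
- The arm moves only by the tool apply_moves, never from a script. Its argument "increments" is a list of rows, each a list of 5 numbers: the shift along the tool's x, y, z in cm, then the turn about the tool's z in rad, then the closure in counts, from 0 (fully open) to 255 (shut). In form: [[dx, dy, dz, roll, hand], ...]. A call has 1 to 20 rows; each row is the pose to reach, as a shift and turn from the pose commanded when the call began, along the tool's axes at that moment; what a row does not reach only later rows make up. A row lasts 1/8 s, in which the tool goes at most 62.5 mm and 10.7 degrees, less where a joint would pass 70% of its speed; a pose out of reach is approached as far as the arm can. A call with a gripper value outside its range is refused whole. The fingers move at their own pace and stop on an object; "squeeze" is the grip in N (left out, the last holds). Time passes only in rows, so rows that repeat a pose let the fingers close. It gives the time, the measured TCP pose, the force, the opening and the grip force at its end, in the units of the state.
- sensors.sense(): the state, without advancing time (a new reading comes with each control period).
- imaging.camera(name): name is "scene" or "top"; returns a dict with "color" (480x640x3 uint8, red, green, blue), "depth" (480x640 float32, mm along the optical axis (not along the pixel's ray), 0 where there is no reading), "fx", "fy", "cx", "cy" (pixels), "k1" (the pictures are not rectified: a ray, as slopes to the right and down, at radius r is drawn at 1 + k1 r^2 times it, then the intrinsics apply), "extrinsics" (4x4, takes a point from camera to world coordinates). Camera axes: x right, y up, looking along -z (the intrinsics and any distortion apply to the point x, -y, -z); pixel columns grow to the right and rows downward; lengths in mm; the calibration is good to about 2 mm. A picture is of the moment at which its call begins.
- workorder.sign_off(): hands the job in; it is judged then, once.
The state is a dict: "t": time; "joints": joint angles; "joint_velocities": joint speeds; "joint_torque": joint torques, N m; "ee_pos": TCP position; "orientation": TCP orientation; "ft_force": force on the tool from outside, world axes, zero at the start; "wrist_torque": the same for the moment, N m; "grip_width": finger opening in mm; "finger_force": force on a finger pad.
Only numpy, scipy, OpenCV 4.12 (cv2) and the standard library are available. Lean on these libraries where they do the work, as an engineer would, in place of code of your own. Each camera call takes 0.05 s, during which the arm holds its last target. There are 200 camera calls.

## Working session

There is one attempt and no reset: what is moved stays moved. The work goes in short steps, Python scripts to look and compute and a tool call to move; the robot and the scene stay as the last step left them, time stands still between calls to the robot, and variables do not carry over. Pictures are saved under pics/ and viewed, at most 10 in all, crops included, and the job is handed in when it is done.

Besides the shell and the picture viewer there is one more tool, called after "Emit:" by a JSON object that holds its "method" and its "body", one argument or row to a line. apply_moves: Moves the arm, as the interface text tells. Its arguments: {"type":"object","properties":{"increments":{"type":"array","items":{"type":"array","items":{"type":"number"}}},"squeeze":{"type":"number"}},"required":["increments"]}

```bash
mkdir -p pics; python3 - <<'E'
from workcell import sensors, imaging
import cv2,numpy as np
s=sensors.sense(); print(s)
for n in("scene","top"):
    c=imaging.camera(n); cv2.imwrite(f"pics/{n}0.png",c["color"][:,:,::-1]); print(n,c["fx"],c["cx"],c["cy"],c["k1"],c["extrinsics"].round(3).tolist())
    np.savez(f"{n}0.npz",**c)
E
```

```text
{'t': 0.0, 'joints': array([-8.05233061e+01,  1.58787320e+01, -1.59889997e+00,  7.26506101e+01,
        2.48226714e-04,  8.40751760e+01]), 'joint_velocities': array([-0.03185242, -0.02537378,  0.03355709,  0.01990682,  0.03319541,
       -0.03650684]), 'joint_torque': array([-4.53302573e-04, -4.45507550e+01,  2.95203120e+01,  1.65056490e-02,
       -2.06263317e-04,  1.82077500e-06]), 'ee_pos': array([ 165.84530964, -601.7787122 ,  230.14587294]), 'orientation': array([[ 9.64088413e-01,  2.65581248e-01, -3.64245810e-04],
       [ 2.65581393e-01, -9.64085912e-01,  2.20841263e-03],
       [ 2.35348729e-04, -2.22584194e-03, -9.99997495e-01]]), 'ft_force': array([0.20374351, 0.01111676, 0.36575881]), 'wrist_torque': array([ 0.03204691,  0.08234747, -0.01485625]), 'finger_force': 0.0, 'grip_width': 85.11637726487169}
scene 442.16411838830834 319.8581346714802 232.2942730000802 -0.011494388598004624 [[-0.817, 0.238, -0.526, 49.659], [-0.577, -0.362, 0.732, 584.607], [-0.017, 0.901, 0.433, 449.429], [0.0, 0.0, 0.0, 1.0]]
top 558.1861185649619 323.80383315714084 244.07243330517207 -0.13594048294596495 [[-0.03, 0.997, -0.069, 436.335], [-1.0, -0.029, 0.004, -34.338], [0.002, 0.069, 0.998, 1219.067], [0.0, 0.0, 0.0, 1.0]]
```

View pics/scene0.png

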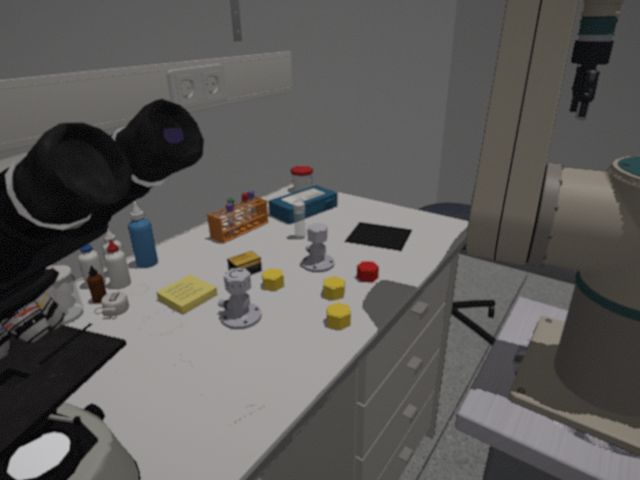

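View pics/top0.png

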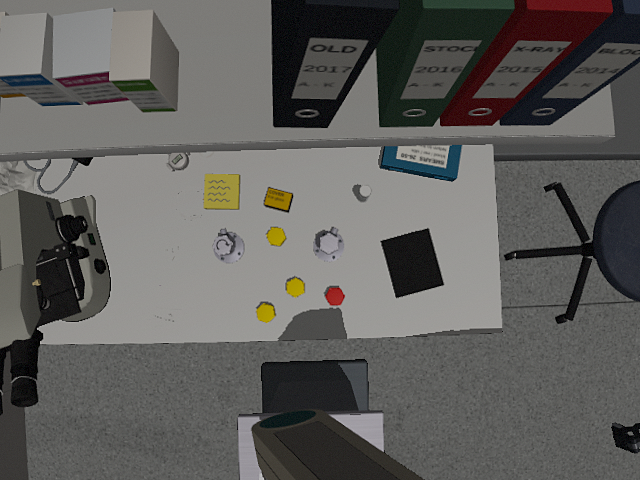

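Scene view: outlets at about (240,295) and (318,245), mat at (380,235), vial at (300,222). Top view: caps at about (226,243) (seems to carry the arrow) and (329,242), mat at (412,263). I'll zoom on the caps and compute positions.

```bash
cat > h.py <<'E'
import numpy as np,cv2
def ray(c,u,v):
    K=np.array([[c["fx"],0,c["cx"]],[0,c["fy"],c["cy"]],[0,0,1.]])
    p=cv2.undistortPoints(np.array([[[u,v]]],float),K,np.array([float(c["k1"]),0,0,0]))[0,0]
    E=c["extrinsics"]; return E[:3,3],E[:3,:3]@np.array([p[0],-p[1],-1])
def onz(c,u,v,z):
    o,d=ray(c,u,v); return o+d*(z-o[2])/d[2]
E
python3 - <<'E'
from h import *
c=dict(np.load("top0.npz"));im=c["color"][:,:,::-1]
a=cv2.resize(im[215:275,195:260],None,fx=6,fy=6,interpolation=cv2.INTER_CUBIC)
b=cv2.resize(im[215:275,297:362],None,fx=6,fy=6,interpolation=cv2.INTER_CUBIC)
cv2.imwrite("pics/caps.png",np.hstack([a,b]))
m=(im.max(2)<50).astype(np.uint8); m[:215]=0;m[315:]=0;m[:,:370]=0;m[:,460:]=0
k=max(cv2.findContours(m,0,2)[0],key=cv2.contourArea); r=cv2.minAreaRect(k);print(r)
print("mat",onz(c,*r[0],4).round(1),[onz(c,*p,5).round(0).tolist() for p in cv2.boxPoints(r)])
for n,u,v,z in[("arrowcap",226,243,85),("plain",329,242,85),("vial",365,191,84),("box",279,199,32),("notep",222,192,18)]: print(n,onz(c,u,v,z).round(1))
E
```

```text
((411.8112487792969, 262.4170227050781), (58.940330505371094, 49.27798080444336), 75.0685806274414)
mat [ 474.9 -230.6    4. ] [[525.0, -163.0, 5.0], [550.0, -269.0, 5.0], [424.0, -298.0, 5.0], [400.0, -192.0, 5.0]]
arrowcap [523.2 160.6  85. ]
plain [519.  -49.9  85. ]
vial [ 622.  -127.1   84. ]
box [618.6  53.8  32. ]
notep [640.2 179.2  18. ]
```

View pics/caps.png

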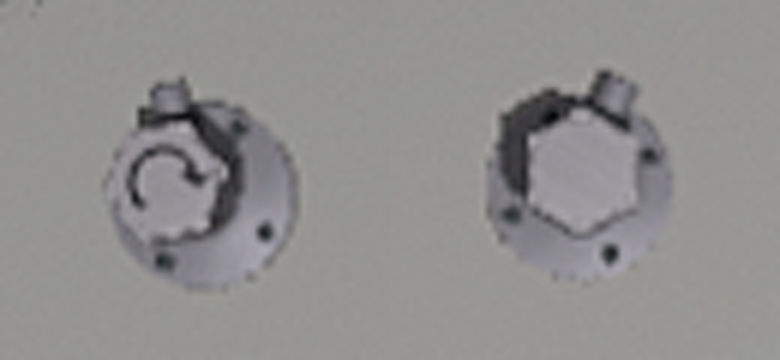

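```bash
cat >> h.py <<'E'
def cloud(c):
    h,w=c["depth"].shape; v,u=np.mgrid[:h,:w]
    K=np.array([[c["fx"],0,c["cx"]],[0,c["fy"],c["cy"]],[0,0,1.]])
    p=cv2.undistortPoints(np.stack([u,v],-1).reshape(-1,1,2).astype(float),K,np.array([float(c["k1"]),0,0,0])).reshape(h,w,2)
    d=c["depth"][...,None]; P=np.concatenate([p[...,:1]*d,-p[...,1:]*d,-d],-1)
    return P@c["extrinsics"][:3,:3].T+c["extrinsics"][:3,3]
E
python3 - <<'E'
from h import *
for n in("top","scene"):
    c=dict(np.load(n+"0.npz"));P=cloud(c); ok=c["depth"]>0
    for nm,x,y in(("notched",523,163),("plain",519,-50)):
        near=ok&(np.hypot(P[...,0]-x,P[...,1]-y)<40)
        print(n,nm,"z hist",np.histogram(P[near][:,2],bins=[-10,3,15,30,45,55,65,75,80,83,86,89,92,100])[0])
        m=near&(P[...,2]>78)
        Q=P[m]; print(len(Q),"mean",Q.mean(0).round(1),"mid",((Q.min(0)+Q.max(0))/2).round(1))
        if n=="top":
            # support-function of the hexagon: width as a function of direction, min at flats
            q=Q[:,:2]-Q[:,:2].mean(0)
            a=np.radians(np.arange(0,180,5)); w=np.ptp(q@np.stack([np.cos(a),np.sin(a)]),axis=0)
            w6=w.reshape(3,12).mean(0); print("w by dir mod 60",dict(zip(range(0,60,5),w6.round(1).tolist())))
            t=np.angle(np.mean(np.hypot(*q.T)**6*np.exp(6j*np.arctan2(q[:,1],q[:,0]))))/6
            print("corner angle mod 60",np.degrees(t)%60)
E
```

```text
top notched z hist [230 426  48  13   0   7  15  15  41 130 112  16   0]
307 mean [518.7 167.9  85.3] mid [518.6 167.7  85. ]
w by dir mod 60 {0: 40.1, 5: 39.3, 10: 38.7, 15: 39.2, 20: 39.9, 25: 40.6, 30: 41.1, 35: 41.6, 40: 41.9, 45: 41.8, 50: 41.5, 55: 40.8}
corner angle mod 60 40.350610337931656
top plain z hist [232 459  48   4   0   2   4   4  36 139 102  14   0]
294 mean [515.7 -48.8  85.4] mid [515.2 -48.8  84.9]
w by dir mod 60 {0: 41.2, 5: 40.9, 10: 40.3, 15: 39.6, 20: 38.5, 25: 37.3, 30: 37.3, 35: 38.4, 40: 39.5, 45: 40.4, 50: 40.9, 55: 41.2}
corner angle mod 60 57.366321620805806
scene notched z hist [175 583 214 214  35 110 144  68  63 228   0   0   0]
318 mean [513.7 170.6  83.3] mid [516.6 167.4  81.9]
scene plain z hist [171 375 107 142  31  70  94  46  39 126   0   0   0]
183 mean [510.9 -47.3  83.1] mid [514.7 -50.4  81.7]
```

Emit:
{"method": "apply_moves", "body": {
  "increments": [
    [13.6,-16.2,0,-0.65,0],
    [13.6,-16.2,0,-0.65,0],
    [13.6,-16.2,0,-0.65,0],
    [13.6,-16.2,0,-0.65,0],
    [13.6,-16.2,0,-0.65,0],
    [27.2,-32.4,0,-1.3,0],
    [27.2,-32.4,0,-1.3,0],
    [27.2,-32.4,0,-1.3,0],
    [27.2,-32.4,0,-1.3,0],
    [27.2,-32.4,0,-1.3,0],
    [40.8,-48.6,0,-1.95,0],
    [40.8,-48.6,0,-1.95,0],
    [40.8,-48.6,0,-1.95,0],
    [40.8,-48.6,0,-1.95,0],
    [40.8,-48.6,0,-1.95,0],
    [54.4,-64.9,0,-2.6,0],
    [54.4,-64.9,0,-2.6,0],
    [54.4,-64.9,0,-2.6,0],
    [54.4,-64.9,0,-2.6,0],
    [54.4,-64.9,0,-2.6,0]
  ],
  "squeeze": 40
}}

```text
t: 2.6
ee_pos: [519.5, 166.7, 230.9]
orientation: [[-0.962, 0.272, -0.0], [0.272, 0.962, -0.001], [-0.0, -0.001, -1.0]]
ft_force: [-1.0, -0.6, -0.1]
grip_width: 85.2
finger_force: 0.0
```

Emit:
{"method": "apply_moves", "body": {
  "increments": [
    [0,0,3,-0.5,0],
    [0,0,3,-0.5,0],
    [0,0,3,-0.5,0],
    [0,0,6,-1.0,0],
    [0,0,6,-1.0,0],
    [0,0,6,-1.0,0],
    [0,0,9,-1.5,0],
    [0,0,9,-1.5,0],
    [0,0,9,-1.5,0],
    [0,0,11,-2.027,0],
    [0,0,11,-2.027,0],
    [0,0,11,-2.027,0],
    [0,0,11,-2.027,0],
    [0,0,11,-2.027,0]
  ]
}}

```text
t: 4.35
ee_pos: [518.2, 166.1, 121.4]
orientation: [[0.177, -0.984, -0.0], [-0.984, -0.177, -0.0], [0.0, 0.0, -1.0]]
ft_force: [0.5, 0.2, -1.1]
grip_width: 85.5
finger_force: 0.0
```

```bash
python3 - <<'E'
from workcell import sensors, imaging
import cv2,numpy as np
from h import *
s=sensors.sense(); print(s["joints"].round(1),s["ee_pos"].round(1),s["orientation"].round(3).tolist())
a=imaging.camera("scene");np.savez("scene1.npz",**a);b=imaging.camera("top")
A=cv2.resize(a["color"][180:340,170:330],None,fx=2.5,fy=2.5); B=cv2.resize(b["color"][190:300,165:275],(400,400))
cv2.imwrite("pics/c1.png",np.hstack([A,B])[:,:,::-1])
E
```

```text
[ 11.   12.5 -19.9  57.6  -0.  -89.2] [518.2 166.1 121.4] [[0.177, -0.984, -0.0], [-0.984, -0.177, -0.0], [0.0, 0.0, -1.0]]
```

View pics/c1.png

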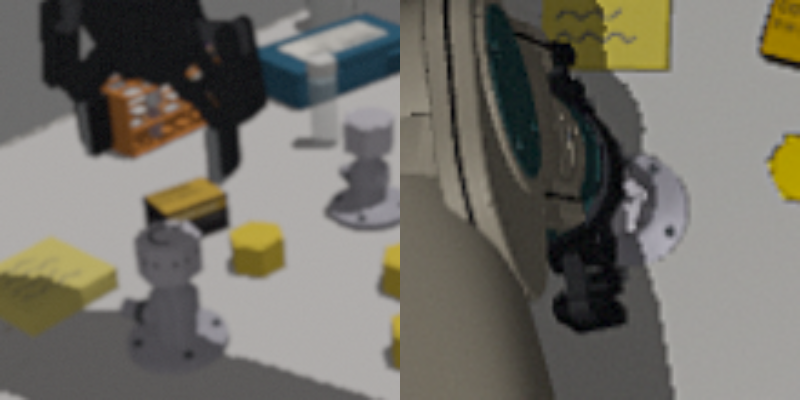

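Scene crop: the open gripper hangs above the arrow cap (crop ~(170,250)), fingers straddling it; clear of the bystanders. Going down.

Emit:
{"method": "apply_moves", "body": {
  "increments": [
    [-0.15,0,2.5,0,0],
    [-0.15,0,4.5,0,0],
    [-0.15,0,6,0,0],
    [-0.15,0,7,0,0],
    [-0.15,0,7.4,0,0],
    [-0.15,0,7.4,0,0]
  ]
}}

```text
t: 5.2
ee_pos: [518.0, 169.1, 47.4]
orientation: [[0.182, -0.983, 0.0], [-0.983, -0.182, 0.0], [-0.0, -0.0, -1.0]]
ft_force: [-0.5, -0.7, 0.7]
grip_width: 85.4
finger_force: 0.0
```

Emit:
{"method": "apply_moves", "body": {
  "increments": [
    [0,0,0,0,60],
    [0,0,0,0,90],
    [0,0,0,0,110],
    [0,0,0,0,130],
    [0,0,0,0,160],
    [0,0,0,0,200],
    [0,0,0,0,255],
    [0,0,0,0,255],
    [0,0,0,0,255]
  ],
  "squeeze": 40
}}

```text
t: 6.32
ee_pos: [518.0, 169.1, 47.6]
orientation: [[0.182, -0.983, 0.0], [-0.983, -0.182, 0.0], [-0.0, -0.0, -1.0]]
ft_force: [-1.5, -0.5, 4.5]
grip_width: 37.6
finger_force: 40.4
```

Emit:
{"method": "apply_moves", "body": {
  "increments": [
    [0,0,0,0.1,255],
    [0,0,0,0.2,255],
    [0,0,0,0.3,255],
    [0,0,0,0.3,255]
  ]
}}

```text
t: 6.82
ee_pos: [518.7, 169.3, 48.1]
orientation: [[-0.117, -0.993, 0.002], [-0.993, 0.117, 0.0], [-0.001, -0.002, -1.0]]
ft_force: [0.5, -0.7, 5.5]
grip_width: 37.4
finger_force: 40.8
```

```bash
cat >s.py <<'E'
from workcell import sensors
s=sensors.sense()
for k in("joints","ee_pos","ft_force","wrist_torque","grip_width","finger_force"): print(k,s[k].round(2) if hasattr(s[k],"round") else s[k])
E
python3 s.py
```

```text
joints [ 11.29  17.26 -23.91  48.73   0.   -72.  ]
ee_pos [518.71 169.29  48.07]
ft_force [ 0.48 -0.71  5.51]
wrist_torque [-0.    0.07  0.02]
grip_width 37.44877376418153
finger_force 40.80551279563224
```

Emit:
{"method": "apply_moves", "body": {
  "increments": [
    [0,0,-0.02,0.1,255],
    [0,0,-0.05,0.2,255],
    [0,0,-0.08,0.3,255],
    [0,0,-0.1,0.4,255],
    [0,0,-0.1,0.4,255]
  ]
}}

```text
t: 7.45
ee_pos: [519.3, 169.2, 49.5]
orientation: [[-0.495, -0.869, 0.003], [-0.869, 0.495, 0.0], [-0.002, -0.002, -1.0]]
ft_force: [0.1, -0.3, 8.0]
grip_width: 37.6
finger_force: 41.0
```

```bash
python3 s.py
```

```text
joints [ 1.128e+01  1.717e+01 -2.382e+01  4.885e+01 -3.000e-02 -4.909e+01]
ee_pos [519.31 169.18  49.53]
ft_force [ 0.09 -0.26  7.96]
wrist_torque [-0.1   0.06  0.  ]
grip_width 37.612401065288886
finger_force 41.01304138312116
```

Emit:
{"method": "apply_moves", "body": {
  "increments": [
    [0,0,-0.07,0.1,255],
    [0,0,-0.11,0.2,255],
    [0,0,-0.15,0.3,255],
    [0,0,-0.19,0.4,255],
    [0,0,-0.23,0.5,255],
    [0,0,-0.23,0.5,255]
  ]
}}

```text
t: 8.2
ee_pos: [519.3, 169.0, 51.6]
orientation: [[-0.85, -0.526, 0.003], [-0.526, 0.85, -0.0], [-0.002, -0.002, -1.0]]
ft_force: [0.8, -2.3, 6.2]
grip_width: 37.7
finger_force: 40.8
```

```bash
python3 s.py
```

```text
joints [ 11.27  17.02 -23.72  49.1   -0.05 -20.48]
ee_pos [519.35 168.99  51.57]
ft_force [ 0.79 -2.27  6.18]
wrist_torque [-0.25 -0.12  0.01]
grip_width 37.65146318828563
finger_force 40.7678567590483
```

1.2 rad turned, forces low. Continuing.

Emit:
{"method": "apply_moves", "body": {
  "increments": [
    [0,0,-0.05,0.1,255],
    [0,0,-0.09,0.2,255],
    [0,0,-0.13,0.3,255],
    [0,0,-0.17,0.4,255],
    [0,0,-0.21,0.5,255],
    [0,0,-0.24,0.6,255],
    [0,0,-0.24,0.6,255]
  ]
}}

```text
t: 9.07
ee_pos: [519.7, 168.3, 53.9]
orientation: [[-0.999, 0.045, 0.004], [0.045, 0.999, -0.002], [-0.004, -0.002, -1.0]]
ft_force: [2.4, -4.1, 5.6]
grip_width: 37.5
finger_force: 40.7
```

Emit:
{"method": "apply_moves", "body": {
  "increments": [
    [0,0,-0.05,0.1,255],
    [0,0,-0.09,0.2,255],
    [0,0,-0.13,0.3,255],
    [0,0,-0.17,0.4,255],
    [0,0,-0.21,0.5,255],
    [0,0,-0.24,0.6,255],
    [0,0,-0.24,0.6,255]
  ]
}}

```text
t: 9.95
ee_pos: [519.7, 167.4, 56.2]
orientation: [[-0.799, 0.601, 0.004], [0.601, 0.799, -0.004], [-0.005, -0.001, -1.0]]
ft_force: [3.2, -5.5, 5.0]
grip_width: 37.5
finger_force: 40.7
```

Emit:
{"method": "apply_moves", "body": {
  "increments": [
    [-0.05,0,-0.05,0.1,255],
    [-0.05,0,-0.09,0.2,255],
    [-0.05,0,-0.13,0.3,255],
    [-0.05,0,-0.17,0.4,255],
    [-0.05,0,-0.21,0.5,255],
    [-0.05,0,-0.24,0.6,255],
    [-0.05,0,-0.24,0.6,255]
  ]
}}

```text
t: 10.82
ee_pos: [519.2, 166.7, 58.4]
orientation: [[-0.32, 0.948, 0.002], [0.948, 0.32, -0.005], [-0.005, 0.0, -1.0]]
ft_force: [1.5, -6.2, 5.8]
grip_width: 37.2
finger_force: 40.8
```

Emit:
{"method": "apply_moves", "body": {
  "increments": [
    [0,0,-0.1,0,255],
    [0,0,-0.2,0,255],
    [0,0,-0.2,0,255]
  ]
}}

```text
t: 11.2
ee_pos: [518.3, 166.8, 59.1]
orientation: [[-0.32, 0.947, 0.0], [0.947, 0.32, -0.005], [-0.004, -0.001, -1.0]]
ft_force: [2.1, -5.3, -1.3]
grip_width: 37.6
finger_force: 40.4
```

Emit:
{"method": "apply_moves", "body": {
  "increments": [
    [0,0,-0.1,0,255],
    [0,0,-0.15,0,255],
    [0,0,-0.15,0,255]
  ]
}}

```text
t: 11.58
ee_pos: [518.1, 166.8, 60.0]
orientation: [[-0.32, 0.947, -0.0], [0.947, 0.32, -0.005], [-0.004, -0.002, -1.0]]
ft_force: [3.1, -5.6, -3.5]
grip_width: 37.4
finger_force: 40.5
```

Emit:
{"method": "apply_moves", "body": {
  "increments": [
    [0,0,-0.1,0,255],
    [0,0,-0.15,0,255],
    [0,0,-0.15,0,255]
  ]
}}

```text
t: 11.95
ee_pos: [518.0, 166.8, 61.4]
orientation: [[-0.32, 0.947, -0.0], [0.947, 0.32, -0.005], [-0.004, -0.002, -1.0]]
ft_force: [2.9, -5.4, -4.4]
grip_width: 37.3
finger_force: 40.5
```

Emit:
{"method": "apply_moves", "body": {
  "increments": [
    [0,0,-0.1,0,255],
    [0,0,-0.15,0,255],
    [0,0,-0.15,0,255]
  ]
}}

```text
t: 12.32
ee_pos: [518.1, 166.9, 63.0]
orientation: [[-0.32, 0.947, -0.0], [0.947, 0.32, -0.004], [-0.004, -0.002, -1.0]]
ft_force: [2.8, -4.8, -3.6]
grip_width: 37.7
finger_force: 40.6
```

Free: 4.6 mm lift with force flat at about 4 N. Lifting off.

Emit:
{"method": "apply_moves", "body": {
  "increments": [
    [-0.05,0,-0.2,0,255],
    [-0.08,0,-0.4,0,255],
    [-0.08,0,-0.6,0,255],
    [-0.08,0,-0.8,0,255],
    [-0.08,0,-1.0,0,255],
    [-0.08,0,-1.0,0,255]
  ]
}}

```text
t: 13.08
ee_pos: [518.6, 168.2, 74.6]
orientation: [[-0.32, 0.948, 0.0], [0.948, 0.32, 0.0], [0.0, 0.001, -1.0]]
ft_force: [-0.3, -0.3, -0.9]
grip_width: 37.7
finger_force: 40.9
```

Emit:
{"method": "apply_moves", "body": {
  "increments": [
    [0,0,-1.5,0,255],
    [0,0,-3,0,255],
    [0,0,-5,0,255],
    [0,0,-7,0,255],
    [0,0,-8.5,0,255],
    [0,0,-8.5,0,255]
  ]
}}

```text
t: 13.82
ee_pos: [519.9, 168.3, 161.4]
orientation: [[-0.319, 0.948, 0.004], [0.948, 0.319, 0.001], [-0.001, 0.004, -1.0]]
ft_force: [-0.1, 0.5, -1.8]
grip_width: 37.4
finger_force: 40.9
```

```bash
python3 - <<'E'
from workcell import sensors, imaging
import cv2,numpy as np
from h import *
s=sensors.sense(); print(s["joints"].round(1),s["ee_pos"].round(1),s["ft_force"].round(1)); R=s["orientation"];print(R.round(3).tolist())
a=imaging.camera("scene")
cv2.imwrite("pics/c2.png",cv2.resize(a["color"][150:350,150:410],None,fx=2.5,fy=2.5)[:,:,::-1])
P=cloud(a);q=P[...,2];n=(a["depth"]>0)&(np.hypot(P[...,0]-518,P[...,1]-168)<30)&(q>120);print("low z",np.sort(q[n])[:20].round(0))
for t in((475,-231),): d=np.array([*t,165.])-s["ee_pos"]; print((R.T@d/10).round(2))
E
```

```text
[ 11.2  10.5 -17.1  62.2   0.   82.5] [519.9 168.3 161.4] [-0.1  0.5 -1.8]
[[-0.319, 0.948, 0.004], [0.948, 0.319, 0.001], [-0.001, 0.004, -1.0]]
low z [162. 162. 162. 162. 162. 162. 163. 163. 163. 163. 164. 164. 164. 164.
 164. 164. 164. 164. 164. 165.]
[-36.41 -17.01  -0.41]
```

View pics/c2.png

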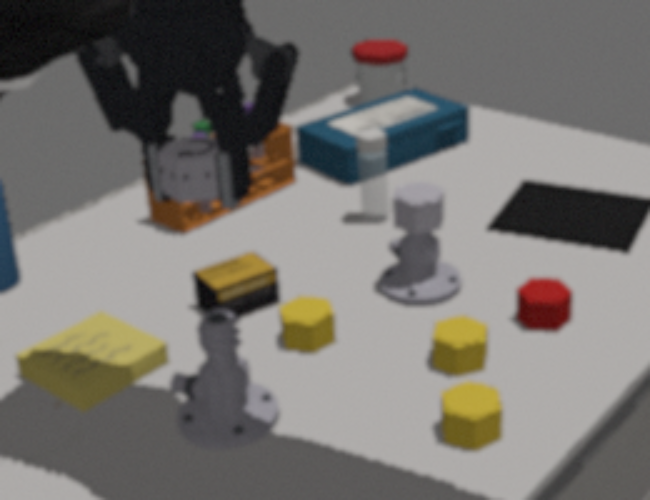

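Cap is off and held; the bare spout, plain cap and bystanders are undisturbed. I need the height of the cap's underside relative to the fingertips.

```bash
python3 - <<'E'
from workcell import imaging
from h import *
a=imaging.camera("scene");P=cloud(a)
o=a["color"][205-0:240,200:260]
o=a["color"][195:240,200:255]
cv2.imwrite("pics/c3.png",cv2.resize(o,None,fx=12,fy=12,interpolation=cv2.INTER_CUBIC)[:,:,::-1])
for u in range(208,252,2):
    n=(a["depth"][:,u]>0)&(np.hypot(P[:,u,0]-519,P[:,u,1]-168)<45)&(P[:,u,2]>120)
    r=np.where(n)[0]
    if len(r): v=r.max(); print(u,v,P[v,u].round(0),a["color"][v-2,u])
E
```

```text
208 222 [546. 185. 175.] [71 59 47]
210 226 [545. 183. 168.] [46 39 35]
212 230 [538. 186. 164.] [83 70 67]
214 231 [537. 183. 162.] [71 73 74]
216 231 [531. 184. 164.] [36 35 40]
218 230 [535. 176. 161.] [82 79 83]
220 230 [515. 189. 171.] [88 86 90]
222 231 [511. 190. 171.] [92 90 95]
224 231 [508. 189. 172.] [93 91 96]
226 231 [505. 187. 172.] [95 93 97]
228 231 [505. 183. 170.] [95 91 96]
230 230 [503. 181. 171.] [95 92 98]
232 230 [501. 179. 171.] [94 92 95]
234 230 [499. 177. 171.] [95 93 97]
236 230 [497. 175. 170.] [92 89 94]
238 233 [495. 173. 165.] [121  78  45]
240 234 [495. 170. 162.] [71 71 72]
242 234 [490. 170. 164.] [73 74 77]
244 234 [491. 165. 161.] [74 73 75]
246 232 [494. 158. 161.] [47 40 37]
248 229 [489. 158. 167.] [26 24 23]
250 227 [491. 151. 167.] [54 35 24]
```

View pics/c3.png

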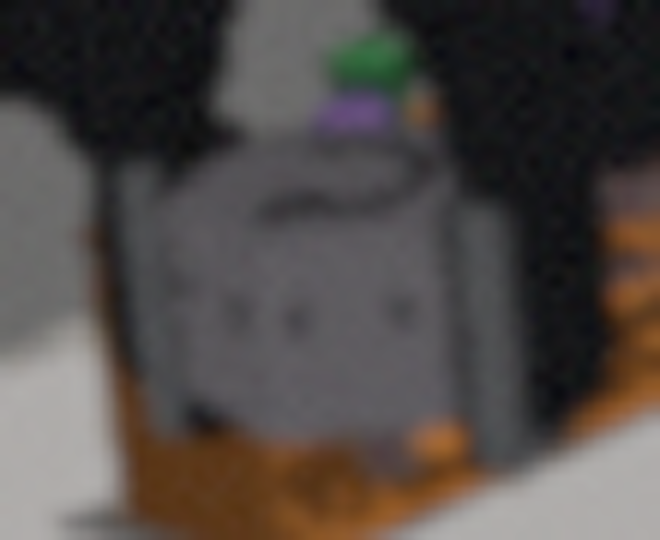

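Fingertips (~z 161) protrude ~9 mm below the cap underside (~170), so the mat would stop the fingers first. I'll rest the cap back on the spout, unthreaded, and regrip ~13 mm higher.

Emit:
{"method": "apply_moves", "body": {
  "increments": [
    [0,0,2,0,255],
    [0,0,4,0,255],
    [0,0,6,0,255],
    [0,0,7.5,0,255],
    [0,0,8.5,0,255],
    [0,0,8.8,0,255],
    [0,0,9.2,0,255],
    [0,0,9.2,0,255]
  ]
}}

```text
t: 14.92
ee_pos: [518.7, 168.1, 67.5]
orientation: [[-0.319, 0.948, 0.0], [0.948, 0.319, 0.0], [-0.0, 0.0, -1.0]]
ft_force: [0.6, 0.0, -1.0]
grip_width: 37.5
finger_force: 40.9
```

Emit:
{"method": "apply_moves", "body": {
  "increments": [
    [0,0,0.15,0,255],
    [0,0,0.3,0,255],
    [0,0,0.45,0,255],
    [0,0,0.5,0,255],
    [0,0,0.5,0,255]
  ]
}}

```text
t: 15.55
ee_pos: [518.7, 167.0, 62.3]
orientation: [[-0.319, 0.948, 0.0], [0.948, 0.319, -0.002], [-0.002, -0.0, -1.0]]
ft_force: [0.8, -5.1, 2.7]
grip_width: 37.6
finger_force: 41.4
```

Emit:
{"method": "apply_moves", "body": {
  "increments": [
    [-0.06,0,0.0,0,255],
    [-0.08,0,0.05,0,255],
    [-0.08,0,0.1,0,255],
    [-0.08,0,0.1,0,255]
  ]
}}

```text
t: 16.05
ee_pos: [518.5, 166.9, 61.1]
orientation: [[-0.319, 0.948, -0.0], [0.948, 0.319, -0.001], [-0.001, -0.001, -1.0]]
ft_force: [0.8, -4.9, 1.6]
grip_width: 37.4
finger_force: 41.3
```

Emit:
{"method": "apply_moves", "body": {
  "increments": [
    [-0.06,0,0.05,0,255],
    [-0.12,0,0.1,0,255],
    [-0.12,0,0.15,0,255],
    [-0.12,0,0.15,0,255]
  ]
}}

```text
t: 16.55
ee_pos: [518.8, 166.6, 59.5]
orientation: [[-0.32, 0.948, -0.001], [0.948, 0.32, 0.001], [0.001, -0.0, -1.0]]
ft_force: [0.1, -0.2, -1.4]
grip_width: 37.8
finger_force: 41.1
```

Sideways force gone; lower to contact.

Emit:
{"method": "apply_moves", "body": {
  "increments": [
    [0,0,0.05,0,255],
    [0,0,0.1,0,255],
    [0,0,0.15,0,255],
    [0,0,0.15,0,255]
  ]
}}

```text
t: 17.05
ee_pos: [519.2, 166.4, 58.6]
orientation: [[-0.319, 0.948, 0.0], [0.948, 0.319, 0.001], [0.0, 0.0, -1.0]]
ft_force: [-0.5, -0.3, 2.8]
grip_width: 37.5
finger_force: 41.4
```

Emit:
{"method": "apply_moves", "body": {
  "increments": [
    [0,0,0,0,110],
    [0,0,0,0,90],
    [0,0,0,0,60],
    [0,0,0,0,30],
    [0,0,0,0,30],
    [0,0,-0.5,0,30],
    [0,0,-1.0,0,30],
    [0,0,-1.35,0,30],
    [0,0,-1.35,0,30]
  ]
}}

```text
t: 18.18
ee_pos: [519.6, 166.2, 72.4]
orientation: [[-0.319, 0.948, 0.001], [0.948, 0.319, 0.0], [-0.0, 0.001, -1.0]]
ft_force: [-0.5, -0.7, 0.2]
grip_width: 75.5
finger_force: 0.0
```

Emit:
{"method": "apply_moves", "body": {
  "increments": [
    [0,0,0,0,80],
    [0,0,0,0,100],
    [0,0,0,0,120],
    [0,0,0,0,140],
    [0,0,0,0,180],
    [0,0,0,0,255],
    [0,0,0,0,255],
    [0,0,0,0,255]
  ],
  "squeeze": 40
}}

```text
t: 19.18
ee_pos: [519.1, 166.1, 71.9]
orientation: [[-0.319, 0.948, 0.0], [0.948, 0.319, 0.0], [0.0, 0.0, -1.0]]
ft_force: [-1.1, 0.5, 1.1]
grip_width: 36.9
finger_force: 41.7
```

Emit:
{"method": "apply_moves", "body": {
  "increments": [
    [0,0,-0.2,0,255],
    [0,0,-0.4,0,255],
    [0,0,-0.6,0,255],
    [0,0,-0.8,0,255],
    [0,0,-1.0,0,255],
    [0,0,-1.0,0,255]
  ]
}}

```text
t: 19.92
ee_pos: [519.3, 166.2, 82.1]
orientation: [[-0.319, 0.948, 0.0], [0.948, 0.319, 0.0], [-0.0, 0.0, -1.0]]
ft_force: [-1.0, -0.6, -1.4]
grip_width: 36.8
finger_force: 41.6
```

Emit:
{"method": "apply_moves", "body": {
  "increments": [
    [0,0,-0.7,0,255],
    [0,0,-1.4,0,255],
    [0,0,-3,0,255],
    [0,0,-5,0,255],
    [0,0,-7,0,255],
    [0,0,-8.5,0,255],
    [0,0,-8.5,0,255]
  ]
}}

```text
t: 20.8
ee_pos: [520.5, 166.4, 168.8]
orientation: [[-0.319, 0.948, 0.004], [0.948, 0.319, 0.001], [-0.0, 0.004, -1.0]]
ft_force: [-0.8, 0.6, -0.9]
grip_width: 37.3
finger_force: 41.6
```

```bash
python3 - <<'E'
from workcell import imaging,sensors
from h import *
s=sensors.sense();R=s["orientation"];print(s["ee_pos"].round(1),s["joints"].round(1),R.round(3).tolist())
print((R.T@(np.array([475,-231,s["ee_pos"][2]])-s["ee_pos"])/10).round(2))
a=imaging.camera("scene");P=cloud(a)
cv2.imwrite("pics/c4.png",cv2.resize(a["color"][185:240,195:260],None,fx=9,fy=9,interpolation=cv2.INTER_CUBIC)[:,:,::-1])
for u in range(206,256,2):
    n=(a["depth"][:,u]>0)&(np.hypot(P[:,u,0]-519,P[:,u,1]-168)<45)&(P[:,u,2]>120)
    r=np.where(n)[0]
    if len(r): v=r.max(); print(u,v,P[v-1,u].round(0))
E
```

```text
[520.5 166.4 168.8] [ 10.9  10.2 -16.5  63.1   0.   82.3] [[-0.319, 0.948, 0.004], [0.948, 0.319, 0.001], [-0.0, 0.004, -1.0]]
[-36.21 -17.    -0.05]
206 205 [548. 182. 203.]
208 218 [547. 183. 182.]
210 221 [545. 182. 178.]
212 225 [538. 184. 174.]
214 225 [536. 182. 173.]
216 230 [529. 186. 168.]
218 231 [524. 185. 168.]
220 232 [518. 188. 168.]
222 233 [513. 188. 168.]
224 233 [511. 186. 168.]
226 233 [509. 184. 168.]
228 233 [508. 181. 167.]
230 232 [505. 180. 169.]
232 232 [502. 178. 169.]
234 232 [501. 175. 168.]
236 232 [498. 174. 168.]
238 231 [499. 169. 167.]
240 229 [494. 169. 172.]
242 228 [493. 166. 173.]
244 227 [495. 160. 172.]
246 225 [487. 163. 178.]
248 222 [489. 156. 180.]
250 219 [491. 150. 182.]
```

View pics/c4.png

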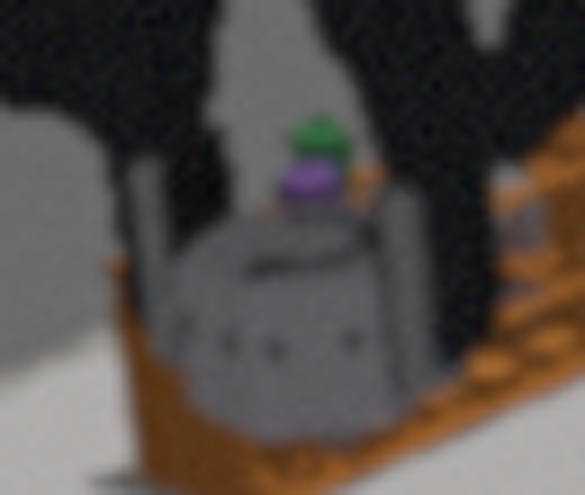

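Cap underside (~167) is now below the fingertips (~172). Moving over the mat.

Emit:
{"method": "apply_moves", "body": {
  "increments": [
    [-1.8,-0.85,0,0,255],
    [-5.4,-2.55,0,0,255],
    [-9,-4.25,0,0,255],
    [-12.6,-5.95,0,0,255],
    [-16.3,-7.65,0,0,255],
    [-20,-9.4,0,0,255],
    [-23.6,-11.1,0,0,255],
    [-27.2,-12.8,0,0,255],
    [-30.8,-14.5,0,0,255],
    [-34,-16,0,0,255],
    [-35.7,-16.8,0,0,255],
    [-36.2,-17,0,0,255],
    [-36.2,-17,0,0,255]
  ]
}}

```text
t: 22.48
ee_pos: [473.3, -230.7, 166.5]
orientation: [[-0.319, 0.948, -0.001], [0.948, 0.319, 0.001], [0.001, -0.0, -1.0]]
ft_force: [-0.3, -0.0, -1.0]
grip_width: 37.3
finger_force: 41.6
```

Emit:
{"method": "apply_moves", "body": {
  "increments": [
    [0,0,2,0,255],
    [0,0,5,0,255],
    [0,0,8,0,255],
    [0,0,11,0,255],
    [0,0,13.5,0,255],
    [0,0,14.8,0,255],
    [0,0,15.2,0,255],
    [0,0,15.2,0,255]
  ]
}}

```text
t: 23.48
ee_pos: [474.1, -231.2, 15.3]
orientation: [[-0.32, 0.947, 0.001], [0.947, 0.32, -0.0], [-0.001, 0.001, -1.0]]
ft_force: [0.5, -0.4, -0.6]
grip_width: 37.5
finger_force: 41.6
```

Emit:
{"method": "apply_moves", "body": {
  "increments": [
    [0,0,0.2,0,255],
    [0,0,0.4,0,255],
    [0,0,0.6,0,255],
    [0,0,0.7,0,255],
    [0,0,0.7,0,255]
  ]
}}

```text
t: 24.1
ee_pos: [473.4, -231.2, 7.7]
orientation: [[-0.319, 0.948, -0.0], [0.948, 0.319, 0.0], [0.0, -0.0, -1.0]]
ft_force: [-0.6, 0.6, -1.5]
grip_width: 36.7
finger_force: 41.6
```

Emit:
{"method": "apply_moves", "body": {
  "increments": [
    [0,0,0.05,0,255],
    [0,0,0.1,0,255],
    [0,0,0.1,0,255]
  ]
}}

```text
t: 24.48
ee_pos: [473.6, -231.2, 6.8]
orientation: [[-0.319, 0.948, -0.0], [0.948, 0.319, 0.0], [0.0, -0.0, -1.0]]
ft_force: [0.1, -1.3, -1.4]
grip_width: 37.4
finger_force: 41.6
```

Emit:
{"method": "apply_moves", "body": {
  "increments": [
    [0,0,0.05,0,255],
    [0,0,0.1,0,255],
    [0,0,0.1,0,255]
  ]
}}

```text
t: 24.85
ee_pos: [473.6, -231.2, 6.0]
orientation: [[-0.319, 0.948, 0.0], [0.948, 0.319, -0.0], [-0.0, 0.0, -1.0]]
ft_force: [-0.8, -0.3, 1.8]
grip_width: 37.2
finger_force: 41.8
```

Emit:
{"method": "apply_moves", "body": {
  "increments": [
    [0,0,0.03,0,255],
    [0,0,0.05,0,255],
    [0,0,0.05,0,255]
  ]
}}

```text
t: 25.22
ee_pos: [473.7, -231.2, 6.0]
orientation: [[-0.319, 0.948, 0.0], [0.948, 0.319, -0.0], [-0.0, 0.0, -1.0]]
ft_force: [-1.8, 2.2, 5.5]
grip_width: 37.1
finger_force: 42.5
```

Contact confirmed (Fz +5.5 N, no further descent). Release, then rise.

Emit:
{"method": "apply_moves", "body": {
  "increments": [
    [0,0,0,0,110],
    [0,0,0,0,90],
    [0,0,0,0,60],
    [0,0,0,0,30],
    [0,0,0,0,0],
    [0,0,0,0,0],
    [0,0,-1,0,0],
    [0,0,-3,0,0],
    [0,0,-6,0,0],
    [0,0,-10,0,0],
    [0,0,-14,0,0],
    [0,0,-16,0,0],
    [0,0,-16,0,0]
  ]
}}

```text
t: 26.85
ee_pos: [475.2, -232.2, 168.0]
orientation: [[-0.319, 0.948, 0.005], [0.948, 0.319, -0.003], [-0.004, 0.003, -1.0]]
ft_force: [-0.1, -0.7, -0.3]
grip_width: 85.2
finger_force: 0.0
```

```bash
python3 - <<'E'
from workcell import imaging,sensors
from h import *
print(sensors.sense()["ft_force"])
a=imaging.camera("scene")
cv2.imwrite("pics/c5.png",cv2.resize(a["color"][170:340,150:430],(784,476),interpolation=cv2.INTER_CUBIC)[:,:,::-1])
P=cloud(a);n=(a["depth"]>0)&(np.hypot(P[...,0]-474,P[...,1]+231)<40)&(P[...,2]>12)&(P[...,2]<40)
q=P[n];print(n.sum(),q.min(0).round(0),q.max(0).round(0))
E
```

```text
[-0.13778313 -0.71177671 -0.33149813]
216 [ 451. -249.   12.] [ 492. -206.   31.]
```

View pics/c5.png

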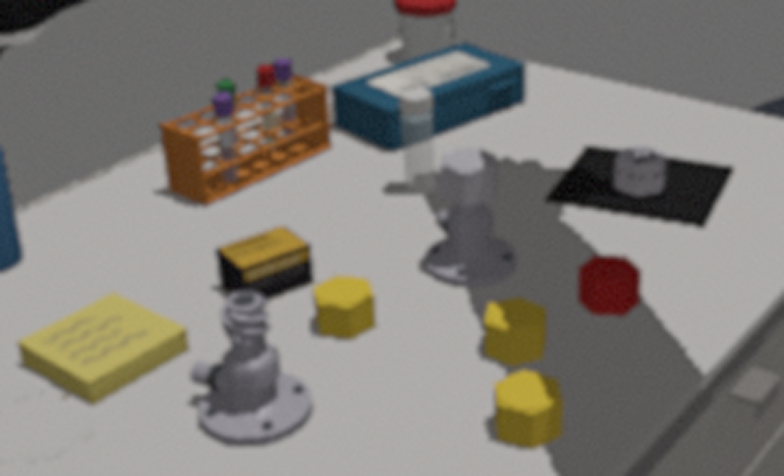

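The cap stands upright near the centre of the mat (crop ~(640,172)), with the left spout bare and the plain cap still on. The bystanders haven't moved.

```bash
python3 -c "
from workcell import workorder
print(workorder.sign_off())"
```

```text
the job is handed in; nothing more can be done
None
```

The notched cap is unscrewed and set down upright near the centre of the mat, the plain cap is still on, nothing around was disturbed, and the job was handed in at about 27 s; on the way I rested the freed cap back on the spout once, unthreaded, to regrip it higher so the fingertips would clear the mat.

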